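# Seat the reference filter in the photometer's drawer and shut it

### The arm

A 6-joint arm with a two-finger parallel gripper is mounted at the origin on a cart in front of the work surface, level with it; the furniture and walls round the work are solid. World frame = base frame: x ahead of the robot, y to its left, z up, the work surface at z = 0. Lengths are in m, angles in rad, forces in N, time in s.
With the tool pointing down it reaches from about 0.4 to 0.825 m from the base axis. Payload 7 kg.
Tool frame: the origin (TCP) lies on the centre line of the jaws, within the pads' length; the fingertips stand 22 mm ahead of it and the grasp point (between the pads) lies 3 mm ahead of it (arm.tcp_to_tips is the distance from the TCP to the fingertips, in m); z points along the fingers, y is the line along which they close (so a half turn about z gives the same grasp; the last joint's range is limited). The gripper opens to 88 mm and grips with 3 to 60 N. Pads are 19 mm wide; open, the fingers measure 130 mm over their backs; the gripper's body (78 mm by 193 mm) begins 47 mm behind the grasp point.
Start: joints at [-1.051, 0.359, 0.012, 0, -1.224, -0.288], TCP at [0.155, -0.657, 0.249] pointing down, gripper open.
Joint ranges: [-3.07, 3.07], [-1.43, 2.12], [-1.02, 1.25], [-3.03, 1.67], [-3.05, -0], [-3.03, 3.03]. Speed limits (rad/s): [2.39, 2.39, 3.01, 3.14, 3.14, 3.14].

### API

Orientations are given as [roll, pitch, yaw] about the fixed x, y, z axes, in that order (R = Rz(yaw) Ry(pitch) Rx(roll)).
In Python, from station import arm gives the robot as it stands.
- The arm moves only by the tool jog_arm, never from a script. Its argument "targets" is a list of rows, each an object of numbers: "dx", "dy", "dz": the shift along the tool's x, y, z in mm; "rx", "ry", "rz": the turn, a rotation vector about the tool's x, y, z in rad; "gripper": the closure, from 0 (fully open) to 1 (shut). In form: [{"dx": .., "dy": .., "dz": .., "rx": .., "ry": .., "rz": .., "gripper": ..}, ...]. A call has exactly 8 rows; each row is the pose to reach, as a shift and turn from the pose commanded when the call began, along the tool's axes at that moment; what a row does not reach only later rows make up. A row lasts 1/12 s, in which the tool goes at most 41.7 mm and 7.16 degrees, less where a joint would pass 70% of its speed; a pose out of reach is approached as far as the arm can. A call with a gripper value outside its range is refused whole. The fingers move at their own pace and stop on an object; "force" is the grip in N (left out, the last holds). Time passes only in rows, so rows that repeat a pose let the fingers close, or fill a call up. It gives the time, the measured TCP pose, the force, the opening and the grip force at its end, in the units of the state.
- arm.get_state(): the state, without advancing time (a new reading comes with each control period).
- arm.grab_frame(name): name is "scene" or "top"; returns a dict with "frame" (400x640x3 uint8, red, green, blue), "z_map" (400x640 float32, m along the optical axis (not along the pixel's ray), 0 where there is no reading), "fx", "fy", "cx", "cy" (pixels), "view" (4x4, takes a point from world to camera coordinates). Camera axes: x right, y down, z forward; pixel columns grow to the right and rows downward; lengths in m; the calibration is good to about 2 mm. A picture is of the moment at which its call begins.
- arm.job_done(): hands the job in; it is judged then, once.
The state is a dict: "t": time; "q": joint angles; "qd": joint speeds; "joint_efforts": joint torques, N m; "eef_pos": TCP position; "ee_rot": TCP orientation; "force": force on the tool from outside, world axes, zero at the start; "moment": the same for the moment, N m; "width": finger opening in m; "gripper_force": force on a finger pad.
Only numpy, scipy, OpenCV 4.12 (cv2) and the standard library are available. Lean on these libraries where they do the work, as an engineer would, in place of code of your own. Each camera call takes 0.05 s, during which the arm holds its last target. There are 200 camera calls.

### The job

The round amber reference filter lies loose on the open drawer of the small filter photometer. Slide it gently along the drawer, without lifting it off, until it drops flat into its round pocket; then push the drawer fully home by its front or knob, never by the filter, whose glass chips if it is pressed or shoved hard. Leave everything else on the bench where it stands.

Things in the scene. Friction and masses are not known exactly. Their poses are not given: they have to be found in the camera images.
- filter: reference filter: amber glass disc in a black ring mount, 34 mm diameter, 12 mm thick, about 30 g, flat; origin at the centre of its underside, z up. It starts on the drawer's deck, 12 to 52 mm in front of the pocket's centre (nearer the knob), up to 12 mm off the centre line. Its underside is 32 mm above the bench on the deck, 27.5 mm once seated. Delicate: keep pushes on it under 15 N
- photometer_unit: filter photometer, fixed to the bench: white and blue housing 191 x 130 x 78 mm (x, y, z), on top a black lamp turret, 62 mm across, 38 mm high. Origin at the centre of its underside, z up; its own -x is its front, where the drawer comes out along x; front face at x = -95.5 mm
- slot (a point): point fixed on the housing's front face, middle of the slot, at deck height (x = -95.5, y = 0, z = 32 mm of the photometer; axes as the photometer's). Slot roof 9.8 mm above the deck: only a seated filter passes. Drawer: steel deck 76 mm wide, 14 mm thick; front panel 8 mm thick, 100 mm wide, 12 to 46 mm above the bench; black knob 19 mm across on it, axis at 28 mm, sticking out 12 mm
- beam (a point): point fixed in the housing, 96 mm behind slot and 4.5 mm lower: where the centre of the filter's underside lies at the end. The pocket, 35.5 mm across, 4.5 mm deep, is on the drawer's centre line, 96 mm behind the panel's inner face, which meets the housing's face when shut. NOT measured: the pocket starts 42 to 72 mm in front of slot. It takes about 20 N to move the drawer; no spring
- cuvette_case: black hinged case 67 x 105 x 37 mm, bystander; origin at the centre of its underside
- label_tape: roll of tape, 55 mm across, 18 mm high, bystander; origin at the centre of its underside
- beaker_100: glass beaker, 56 mm across, 68 mm high, bystander; origin at the centre of its underside
- petri_1: petri dish, 60 mm across, 12 mm high, bystander; origin at the centre of its underside
- timer: white bench timer 58 x 68 x 16 mm, bystander; origin at the centre of its underside
- marker: red-capped marker pen 117 mm long, 14 mm high, lying, bystander; origin at the centre of its underside

How it is judged:
By the outcome, as a careful person would: the job done as asked, in the order asked, and still so for the second after the job is handed in, with the robot touching nothing.
It also fails if it takes over 70 s, if anything falls off the work surface, if the arm or the gripper's body presses on something with over 40 N, if the wrist force passes 120 N, or if a joint passes its speed limit or range.

## Working session

There is one attempt and no reset: what is moved stays moved. The work goes in short steps, Python scripts to look and compute and a tool call to move; the robot and the scene stay as the last step left them, time stands still between calls to the robot, and variables do not carry over. Pictures are saved under pics/ and viewed, at most 12 in all, crops included, and the job is handed in when it is done.

Besides the shell and the picture viewer there is one more tool, called as a command line: name --argument value ..., lists and objects as JSON in quotes. jog_arm: Moves the arm, as the interface text tells. Its arguments: {"type":"object","properties":{"targets":{"type":"array","items":{"type":"object","properties":{"dx":{"type":"number"},"dy":{"type":"number"},"dz":{"type":"number"},"rx":{"type":"number"},"ry":{"type":"number"},"rz":{"type":"number"},"gripper":{"type":"number"}}}},"force":{"type":"number"}},"required":["targets"]}

```bash
mkdir -p pics
cat > h.py <<'E'
import numpy as np,cv2
from station import arm
def grab(n):
    f=arm.grab_frame(n); np.savez('/tmp/'+n+'.npz',**f); return f
def world(f,u,v,z=None):
    T=np.linalg.inv(f['view']); r=np.array([(u-f['cx'])/f['fx'],(v-f['cy'])/f['fy'],1])
    d=T[:3,:3]@r; o=T[:3,3]
    if z is None: return o+d*f['z_map'][int(round(v)),int(round(u))]
    return o+d*(z-o[2])/d[2]
def save(f,name,box=None,k=1):
    im=f['frame'][:,:,::-1]
    if box: im=im[box[1]:box[3],box[0]:box[2]]
    cv2.imwrite('pics/'+name+'.png',cv2.resize(im,None,fx=k,fy=k,interpolation=cv2.INTER_CUBIC))
E
python3 - <<'E'
from h import *
f=grab('scene');g=grab('top')
cv2.imwrite('pics/a.png',cv2.resize(np.vstack([f['frame'],g['frame']])[:,:,::-1],(480,600)))
save(g,'top'); s=arm.get_state();print(s['eef_pos'],s['ee_rot'],s['t'],s['width'],arm.tcp_to_tips)
for n,x in(('s',f),('t',g)):print(np.linalg.inv(x['view'])[:3,3],x['fx'])
E
```

```text
[ 0.15496952 -0.65655072  0.247726  ] [ 3.14010782e+00 -1.08075415e-04 -2.90991030e+00] 0.1 0.08783439153179166 0.022
[-0.39226614  0.51513089  0.6662597 ] 486.3229718710891
[0.46924542 0.02533006 1.31954872] 481.574667480671
```

View pics/a.png

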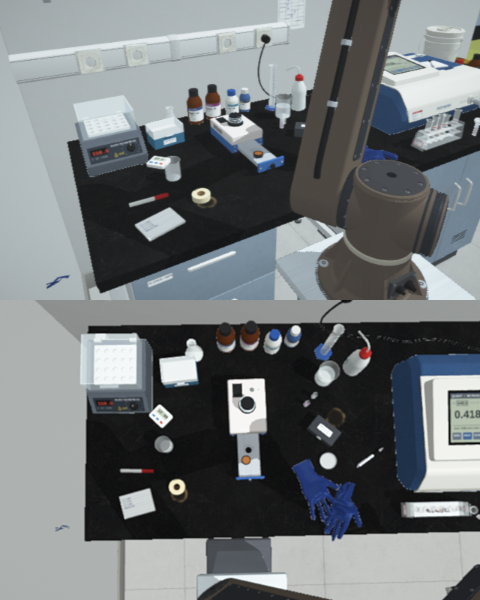

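View pics/top.png

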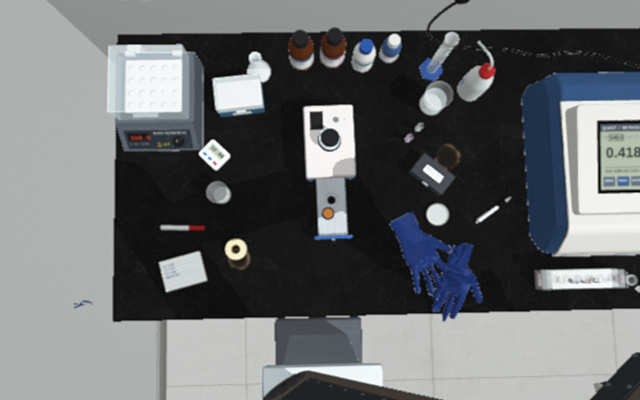

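The top view shows the housing around (330,140), with the drawer coming toward the robot. The amber filter is near (328,213), the dark pocket hole near (332,200), and the front panel near row 237. I'll enlarge this area.

Run:
```python
from h import *
g=dict(np.load('/tmp/top.npz'));save(g,'topc',(290,165,370,250),7)
f=dict(np.load('/tmp/scene.npz'));save(f,'scc',(290,140,400,240),6)
```

```text
(no output)
```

View pics/topc.png

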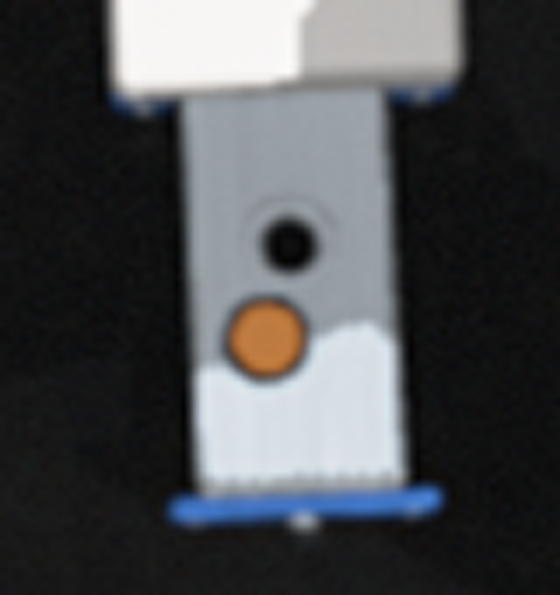

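View pics/scc.png

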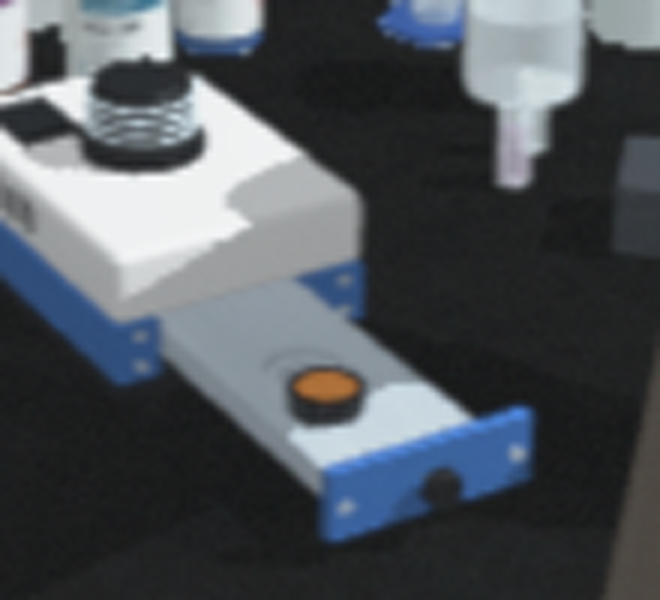

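Run:
```python
from h import *
g=dict(np.load('/tmp/top.npz'))
def p(n,cx,cy,z): 
    w=world(g,290+(cx+.5)/7-.5,165+(cy+.5)/7-.5,z); print(n,np.round(w*1000,1)); return w
F=p('filter',267,338,.044);H=p('hole',290,245,.027);P=p('ring',291,243,.032)
a=p('cl far',285.5,100,.032);b=p('cl near',302.5,485,.032)
p('knob',304,520,.028);p('panelL',170,505,.046);p('panelR',443,495,.046)
p('face L',120,97,.078);p('face R',462,83,.078)
d=a-b;print('drawer yaw',np.arctan2(d[1],d[0]))
d=P-F;print('dir',np.arctan2(d[1],d[0]),np.hypot(d[0],d[1]))
# refine from z_map: filter points in z 38..50
v,u=np.mgrid[165:250,290:370];T=np.linalg.inv(g['view']);z=g['z_map'][v,u]
c=np.stack([(u-g['cx'])/g['fx']*z,(v-g['cy'])/g['fy']*z,z],-1)@T[:3,:3].T+T[:3,3]
near=np.hypot(c[...,0]-F[0],c[...,1]-F[1])<.03
m=near&(c[...,2]>.0395);print('filter zmap',c[m].mean(0),m.sum())
m=near&(c[...,2]<.0365)&(c[...,2]>.02);print('deck z',np.median(c[m][:,2]))
```

```text
filter [554.2 -23.8  44. ]
hole [591.1 -34.2  27. ]
ring [591.4 -34.4  32. ]
cl far [646.8 -33.6  32. ]
cl near [498.6 -36.5  32. ]
knob [485.3 -36.9  28. ]
panelL [491.8  14.3  46. ]
panelR [493.3 -88.8  46. ]
face L [642.8  29.9  78. ]
face R [645.5 -97.4  78. ]
drawer yaw 0.019208674510087283
dir -0.27701350799138175 0.03861321599567143
filter zmap [ 0.55451792 -0.02285293  0.0442032 ] 125
deck z 0.032200975883466265
```

```bash
cat >> h.py <<'E'
from scipy.spatial.transform import Rotation as Ro
def go(x,y,z,yaw):
    s=arm.get_state();R=Ro.from_euler('xyz',s['ee_rot'])
    d=R.inv().apply(np.array([x,y,z])-np.array(s['eef_pos'])*1000)
    r=(R.inv()*Ro.from_euler('xyz',[np.pi,0,yaw])).as_rotvec()
    print('pos',np.round(np.array(s['eef_pos'])*1000,1),np.round(s['ee_rot'],3),'shift',np.round(d,1),'rot',np.round(r,3),'w',s['width'],'t',s['t'])
E
python3 -c "
from h import *
go(524,-14,120,np.pi-.3)"
```

```text
pos [ 155.  -656.6  247.7] [ 3.14 -0.   -2.91] shift [-506.7  540.5  128.5] rot [ 0.001 -0.001  0.532] w 0.08783439153179166 t 0.1
```

jog_arm --targets '[{"dx":-28,"dy":30,"dz":0,"rz":0.06,"gripper":0.77},{"dx":-56,"dy":60,"dz":0,"rz":0.12,"gripper":0.77},{"dx":-84,"dy":90,"dz":0,"rz":0.18,"gripper":0.77},{"dx":-112,"dy":120,"dz":0,"rz":0.24,"gripper":0.77},{"dx":-140,"dy":150,"dz":0,"rz":0.3,"gripper":0.77},{"dx":-168,"dy":180,"dz":0,"rz":0.36,"gripper":0.77},{"dx":-196,"dy":210,"dz":0,"rz":0.45,"gripper":0.77},{"dx":-224,"dy":240,"dz":0,"rz":0.53,"gripper":0.77}]'

```text
invalid input at $.targets[0]: expected keys dx, dy, dz, rx, ry, rz, gripper
```

```bash
python3 -c "
from h import *
go(524,-14,120,np.pi-.3)"
```

```text
pos [ 155.  -656.6  247.7] [ 3.14 -0.   -2.91] shift [-506.7  540.5  128.5] rot [ 0.001 -0.001  0.532] w 0.08783439153179166 t 0.1
```

jog_arm --targets '[{"dx":-28,"dy":30,"dz":0,"rx":0,"ry":0,"rz":0.06,"gripper":0.77},{"dx":-56,"dy":60,"dz":0,"rx":0,"ry":0,"rz":0.12,"gripper":0.77},{"dx":-84,"dy":90,"dz":0,"rx":0,"ry":0,"rz":0.18,"gripper":0.77},{"dx":-112,"dy":120,"dz":0,"rx":0,"ry":0,"rz":0.24,"gripper":0.77},{"dx":-140,"dy":150,"dz":0,"rx":0,"ry":0,"rz":0.3,"gripper":0.77},{"dx":-168,"dy":180,"dz":0,"rx":0,"ry":0,"rz":0.36,"gripper":0.77},{"dx":-196,"dy":210,"dz":0,"rx":0,"ry":0,"rz":0.45,"gripper":0.77},{"dx":-224,"dy":240,"dz":0,"rx":0,"ry":0,"rz":0.53,"gripper":0.77}]'

```text
t: 0.77
eef_pos: [0.3182, -0.37, 0.2484]
ee_rot: [3.141, -0.0, 2.839]
force: [1.1, 0.5, -0.6]
width: 0.0398
gripper_force: 0.0
```

```bash
python3 -c "
from h import *
go(524,-14,120,np.pi-.3)"
```

```text
pos [ 318.2 -370.   248.4] [ 3.141 -0.     2.839] shift [-90.2 401.2 128.5] rot [ 0.    -0.    -0.003] w 0.03980381417705562 t 0.7667
```

jog_arm --targets '[{"dx":-9,"dy":40,"dz":0,"rx":0,"ry":0,"rz":0,"gripper":0.77},{"dx":-18,"dy":80,"dz":0,"rx":0,"ry":0,"rz":0,"gripper":0.77},{"dx":-27,"dy":120,"dz":5,"rx":0,"ry":0,"rz":0,"gripper":0.77},{"dx":-36,"dy":160,"dz":15,"rx":0,"ry":0,"rz":0,"gripper":0.77},{"dx":-45,"dy":200,"dz":25,"rx":0,"ry":0,"rz":0,"gripper":0.77},{"dx":-54,"dy":240,"dz":35,"rx":0,"ry":0,"rz":0,"gripper":0.77},{"dx":-63,"dy":280,"dz":45,"rx":0,"ry":0,"rz":0,"gripper":0.77},{"dx":-72,"dy":320,"dz":55,"rx":0,"ry":0,"rz":0,"gripper":0.77}]'

```text
t: 1.43
eef_pos: [0.4798, -0.0874, 0.1939]
ee_rot: [3.141, 0.0, 2.844]
force: [0.8, -0.7, 0.3]
width: 0.0201
gripper_force: 0.0
```

```bash
python3 -c "
from h import *
go(524,-14,120,np.pi-.3)"
```

```text
pos [479.8 -87.4 193.9] [3.141 0.    2.844] shift [-20.7  83.1  73.9] rot [0.    0.    0.002] w 0.020117267290792138 t 1.4333
```

jog_arm --targets '[{"dx":-8,"dy":32,"dz":12,"rx":0,"ry":0,"rz":0,"gripper":0.77},{"dx":-15,"dy":60,"dz":30,"rx":0,"ry":0,"rz":0,"gripper":0.77},{"dx":-20,"dy":80,"dz":50,"rx":0,"ry":0,"rz":0,"gripper":0.77},{"dx":-21,"dy":83,"dz":70,"rx":0,"ry":0,"rz":0,"gripper":0.77},{"dx":-21,"dy":83,"dz":85,"rx":0,"ry":0,"rz":0,"gripper":0.77},{"dx":-21,"dy":83,"dz":94,"rx":0,"ry":0,"rz":0,"gripper":0.77},{"dx":-21,"dy":83,"dz":94,"rx":0,"ry":0,"rz":0,"gripper":0.77},{"dx":-21,"dy":83,"dz":94,"rx":0,"ry":0,"rz":0,"gripper":0.77}]'

```text
t: 2.1
eef_pos: [0.5238, -0.0166, 0.1002]
ee_rot: [-3.141, -0.001, 2.843]
force: [-0.5, 0.1, -0.9]
width: 0.0199
gripper_force: 0.0
```

```bash
python3 -c "
from h import *
f=grab('scene');save(f,'sc2',(290,140,400,240),6)
g=grab('top')
go(524,-14,63.2,np.pi-.3)"
```

```text
pos [524.5 -16.4 101.2] [3.141e+00 1.000e-03 2.843e+00] shift [ 1.2  2.1 38. ] rot [0.001 0.001 0.002] w 0.02016731859429696 t 2.2
```

View pics/sc2.png

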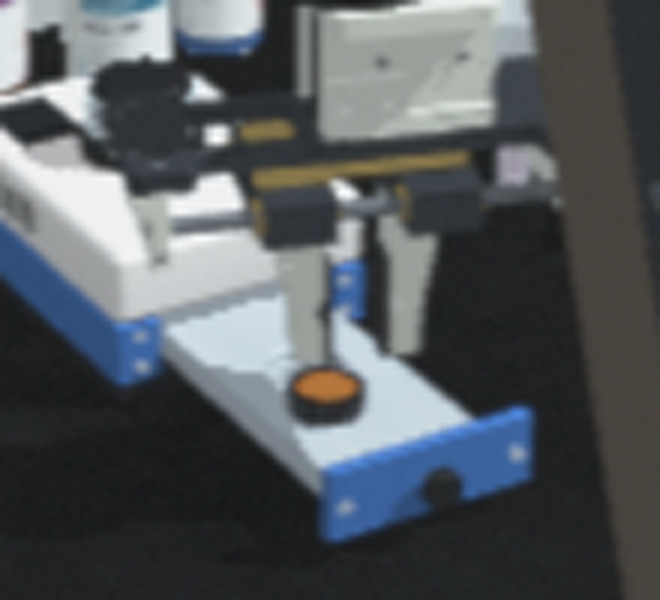

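The fingers hover above and behind the filter, at crop (310,360) and (405,350). The filter still sits at (325,390), so I'm going down.

jog_arm --targets '[{"dx":1,"dy":2,"dz":8,"rx":0,"ry":0,"rz":0,"gripper":0.77},{"dx":1,"dy":2,"dz":16,"rx":0,"ry":0,"rz":0,"gripper":0.77},{"dx":1,"dy":2,"dz":24,"rx":0,"ry":0,"rz":0,"gripper":0.77},{"dx":1,"dy":2,"dz":30,"rx":0,"ry":0,"rz":0,"gripper":0.77},{"dx":1,"dy":2,"dz":35,"rx":0,"ry":0,"rz":0,"gripper":0.77},{"dx":1,"dy":2,"dz":38,"rx":0,"ry":0,"rz":0,"gripper":0.77},{"dx":1,"dy":2,"dz":38,"rx":0,"ry":0,"rz":0,"gripper":0.77},{"dx":1,"dy":2,"dz":38,"rx":0,"ry":0,"rz":0,"gripper":0.77}]'

```text
t: 2.87
eef_pos: [0.5235, -0.0141, 0.062]
ee_rot: [-3.141, -0.0, 2.843]
force: [0.7, 0.2, 0.3]
width: 0.02
gripper_force: 0.0
```

```bash
python3 -c "
from h import *
grab('top');go(524,-14,63.2,np.pi-.3)"
```

```text
pos [523.7 -14.   62.3] [-3.142  0.     2.844] shift [-0.3  0.1 -0.9] rot [-0.     0.     0.002] w 0.02030945314226576 t 2.9167
```

jog_arm --targets '[{"dx":-3,"dy":0,"dz":-0.5,"rx":0,"ry":0,"rz":0,"gripper":0.77},{"dx":-6,"dy":0,"dz":-0.5,"rx":0,"ry":0,"rz":0,"gripper":0.77},{"dx":-9,"dy":0,"dz":-0.5,"rx":0,"ry":0,"rz":0,"gripper":0.77},{"dx":-12,"dy":0,"dz":-0.5,"rx":0,"ry":0,"rz":0,"gripper":0.77},{"dx":-15,"dy":0,"dz":-0.5,"rx":0,"ry":0,"rz":0,"gripper":0.77},{"dx":-18,"dy":0,"dz":-0.5,"rx":0,"ry":0,"rz":0,"gripper":0.77},{"dx":-21,"dy":0,"dz":-0.5,"rx":0,"ry":0,"rz":0,"gripper":0.77},{"dx":-24,"dy":0,"dz":-0.5,"rx":0,"ry":0,"rz":0,"gripper":0.77}]'

```text
t: 3.58
eef_pos: [0.5467, -0.0212, 0.0627]
ee_rot: [-3.142, -0.0, 2.843]
force: [-0.5, -0.1, 0.7]
width: 0.02
gripper_force: 0.2
```

```bash
python3 -c "
from h import *
f=grab('scene');save(f,'sc3',(290,140,400,240),6)
go(569.3,-27.9,62.8,np.pi-.298)"
```

```text
pos [547.3 -21.3  62.7] [3.142 0.    2.843] shift [-23.    0.1  -0.1] rot [ 0.  0. -0.] w 0.020391639094772446 t 3.6333
```

View pics/sc3.png

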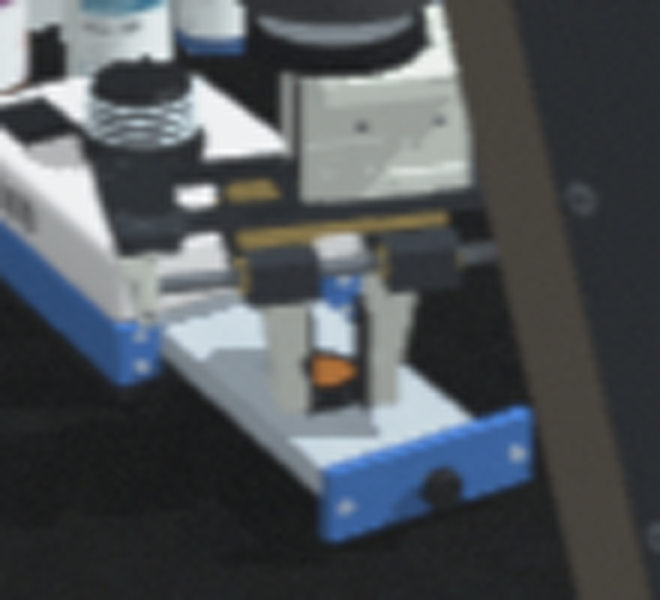

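The filter (crop 330,370) is nested between the two fingers. Pushing on slowly.

jog_arm --targets '[{"dx":-3,"dy":0,"dz":0,"rx":0,"ry":0,"rz":0,"gripper":0.77},{"dx":-6,"dy":0,"dz":0,"rx":0,"ry":0,"rz":0,"gripper":0.77},{"dx":-9,"dy":0,"dz":0,"rx":0,"ry":0,"rz":0,"gripper":0.77},{"dx":-12,"dy":0,"dz":0,"rx":0,"ry":0,"rz":0,"gripper":0.77},{"dx":-15,"dy":0,"dz":0,"rx":0,"ry":0,"rz":0,"gripper":0.77},{"dx":-18,"dy":0,"dz":0,"rx":0,"ry":0,"rz":0,"gripper":0.77},{"dx":-20,"dy":0,"dz":0,"rx":0,"ry":0,"rz":0,"gripper":0.77},{"dx":-22,"dy":0,"dz":0,"rx":0,"ry":0,"rz":0,"gripper":0.77}]'

```text
t: 4.3
eef_pos: [0.5677, -0.0276, 0.0627]
ee_rot: [-3.142, -0.0, 2.843]
force: [-0.3, 0.1, -0.3]
width: 0.0203
gripper_force: 0.6
```

```bash
python3 -c "
from h import *
f=grab('scene');save(f,'sc4',(290,140,400,240),6)
g=grab('top');save(g,'t4',(290,165,370,250),7)
go(569.3,-27.9,62.8,np.pi-.298);print(arm.get_state()['force'],arm.get_state()['gripper_force'])"
```

```text
pos [567.8 -27.6  62.7] [3.142 0.    2.843] shift [-1.5  0.1 -0.1] rot [ 0.  0. -0.] w 0.020568866970229985 t 4.4
[ 0.16647111 -0.43245214  0.56599594] 0.34943468403071165
```

View pics/sc4.png

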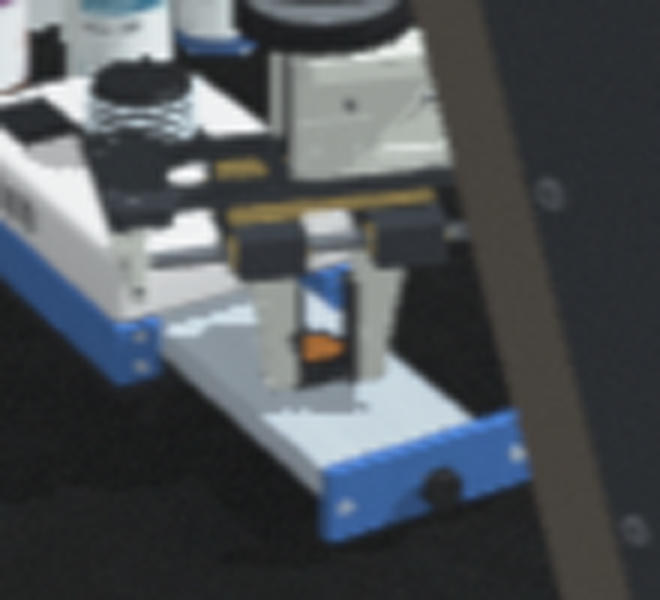

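The filter (crop 322,348) is still between the fingers, and I can't yet tell whether it has dropped. I'll creep forward in 0.5 mm steps.

jog_arm --targets '[{"dx":-1,"dy":0,"dz":0,"rx":0,"ry":0,"rz":0,"gripper":0.77},{"dx":-1.5,"dy":0,"dz":0,"rx":0,"ry":0,"rz":0,"gripper":0.77},{"dx":-2,"dy":0,"dz":0,"rx":0,"ry":0,"rz":0,"gripper":0.77},{"dx":-2.5,"dy":0,"dz":0,"rx":0,"ry":0,"rz":0,"gripper":0.77},{"dx":-3,"dy":0,"dz":0,"rx":0,"ry":0,"rz":0,"gripper":0.77},{"dx":-3.5,"dy":0,"dz":0,"rx":0,"ry":0,"rz":0,"gripper":0.77},{"dx":-4,"dy":0,"dz":0,"rx":0,"ry":0,"rz":0,"gripper":0.77},{"dx":-4,"dy":0,"dz":0,"rx":0,"ry":0,"rz":0,"gripper":0.77}]'

```text
t: 5.07
eef_pos: [0.5712, -0.0285, 0.0627]
ee_rot: [3.142, -0.0, 2.843]
force: [-3.5, 3.2, 1.9]
width: 0.0202
gripper_force: 2.7
```

```bash
python3 -c "
from h import *
f=grab('scene')
# amber pixels and their heights
def amb(f,box):
    im=f['frame'].astype(int);m=(im[...,0]>150)&(im[...,2]<110)&(im[...,0]-im[...,2]>70)
    M=np.zeros_like(m);M[box[1]:box[3],box[0]:box[2]]=1;v,u=np.where(m&M)
    w=np.array([world(f,a,b) for a,b in zip(u,v)]);print(len(u),np.round(np.median(w,0)*1000,1),np.round(w.mean(0)*1000,1))
for n in ('scene','top'):
    pass
amb(f,(330,185,360,215));g=grab('top');amb(g,(300,180,350,230))
go(569.3,-27.9,62.8,np.pi-.298);print(arm.get_state()['force'],arm.get_state()['gripper_force'])"
```

```text
6 [590.2 -37.7  40.6] [591.1 -37.9  40.4]
0 nan nan
pos [571.2 -28.5  62.7] [ 3.142 -0.     2.843] shift [ 2.   0.1 -0.1] rot [ 0. -0. -0.] w 0.02048786835534644 t 5.1667
[-3.54091622  3.72822586  1.87043545] 2.649811953306198
  return _methods._mean(a, axis=axis, dtype=dtype,
  ret = ret.dtype.type(ret / rcount)
<string>:8: RuntimeWarning: Mean of empty slice.
```

jog_arm --targets '[{"dx":2,"dy":0,"dz":0,"rx":0,"ry":0,"rz":0,"gripper":0.77},{"dx":4,"dy":0,"dz":0,"rx":0,"ry":0,"rz":0,"gripper":0.77},{"dx":8,"dy":0,"dz":0,"rx":0,"ry":0,"rz":0,"gripper":0.77},{"dx":12,"dy":0,"dz":0,"rx":0,"ry":0,"rz":0,"gripper":0.77},{"dx":16,"dy":0,"dz":0,"rx":0,"ry":0,"rz":0,"gripper":0.77},{"dx":20,"dy":0,"dz":0,"rx":0,"ry":0,"rz":0,"gripper":0.77},{"dx":20,"dy":0,"dz":-20,"rx":0,"ry":0,"rz":0,"gripper":0.77},{"dx":20,"dy":0,"dz":-40,"rx":0,"ry":0,"rz":0,"gripper":0.77}]'

```text
t: 5.83
eef_pos: [0.5508, -0.0231, 0.1022]
ee_rot: [-3.14, -0.003, 2.844]
force: [0.3, 0.3, 0.8]
width: 0.0202
gripper_force: 0.0
```

```bash
python3 -c "
from h import *
f=grab('scene');g=grab('top')
im=np.hstack([cv2.resize(x['frame'][b[1]:b[3],b[0]:b[2],::-1],(400,400),interpolation=cv2.INTER_CUBIC) for x,b in((f,(310,170,370,230)),(g,(300,170,360,230)))])
cv2.imwrite('pics/b.png',im);print(arm.get_state()['eef_pos'])"
```

```text
[ 0.55390883 -0.02245792  0.10577004]
```

View pics/b.png

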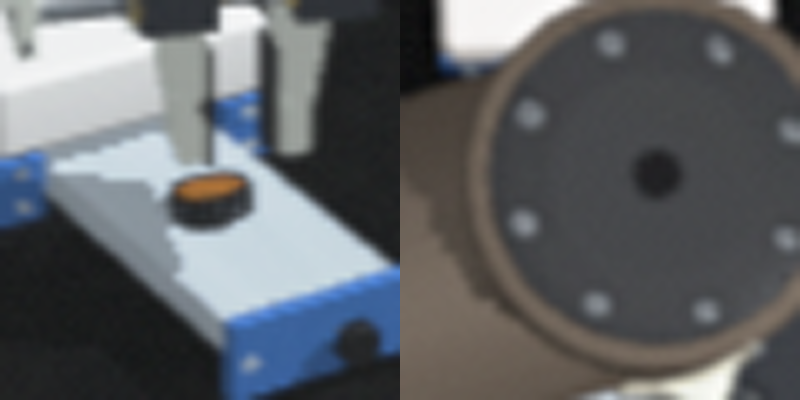

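The filter now sits tilted. In the scene crop its top at (210,190) leans down to the left, so the right (-y) rim seems to be still up on the deck. I'll fit its top plane.

```bash
cat >> h.py <<'E'
def filt(f,c=(.591,-.035),r=.024,a=True):
    v,u=np.mgrid[0:400,0:640];z=f['z_map'];T=np.linalg.inv(f['view'])
    P=(np.stack([(u-f['cx'])/f['fx']*z,(v-f['cy'])/f['fy']*z,z],-1)@T[:3,:3].T+T[:3,3])*1000
    im=f['frame'].astype(int)
    m=(im[...,0]>100)&(im[...,0]-im[...,2]>50)&(np.hypot(P[...,0]/1000-c[0],P[...,1]/1000-c[1])<r)&(P[...,2]>25)&(P[...,2]<55)
    p=P[m];A=np.c_[p[:,:2]-p[:,:2].mean(0),np.ones(len(p))];k=np.linalg.lstsq(A,p[:,2],rcond=None)[0]
    print('amber n',len(p),'centre',p.mean(0).round(1),'range',p.min(0).round(1),p.max(0).round(1),'slope',k[:2].round(3))
E
python3 -c "
from h import *
filt(dict(np.load('/tmp/scene.npz')))
f=dict(np.load('/tmp/scene.npz'))
go(0,0,0,3);print(arm.get_state()['t'])"
```

```text
amber n 20 centre [590.5 -33.2  40.9] range [582.5 -45.8  37.8] [600.5 -23.5  43.3] slope [-0.207 -0.007]
pos [553.9 -22.5 105.8] [3.139 0.005 2.844] shift [ 536.7 -141.1  103. ] rot [ 0.002  0.005 -0.156] w 0.019987784889137824 t 5.9333
5.9333
```

```bash
python3 -c "
from h import *
go(553,-34.5,62.8,np.pi+.02)"
```

```text
pos [553.9 -22.5 105.8] [3.139 0.005 2.844] shift [ -2.5 -11.9  43. ] rot [ 0.001  0.005 -0.317] w 0.019987784889137824 t 5.9333
```

jog_arm --targets '[{"dx":0,"dy":-4,"dz":0,"rx":0,"ry":0,"rz":-0.1,"gripper":1},{"dx":0,"dy":-8,"dz":0,"rx":0,"ry":0,"rz":-0.2,"gripper":1},{"dx":0,"dy":-12,"dz":0,"rx":0,"ry":0,"rz":-0.317,"gripper":1},{"dx":0,"dy":-12,"dz":8,"rx":0,"ry":0,"rz":-0.317,"gripper":1},{"dx":0,"dy":-12,"dz":18,"rx":0,"ry":0,"rz":-0.317,"gripper":1},{"dx":0,"dy":-12,"dz":28,"rx":0,"ry":0,"rz":-0.317,"gripper":1},{"dx":0,"dy":-12,"dz":35,"rx":0,"ry":0,"rz":-0.317,"gripper":1},{"dx":0,"dy":-12,"dz":35,"rx":0,"ry":0,"rz":-0.317,"gripper":1}]'

```text
t: 6.6
eef_pos: [0.5473, -0.0345, 0.0652]
ee_rot: [-3.141, -0.004, -3.125]
force: [-0.3, 0.4, -0.5]
width: 0.0005
gripper_force: 0.0
```

```bash
python3 -c "
from h import *
filt(grab('scene'));filt(grab('scene'))
go(553,-34.5,62.8,np.pi+.02)"
```

```text
amber n 13 centre [592.2 -29.8  40.1] range [580.7 -37.3  38.1] [601.7 -23.2  43. ] slope [-0.235 -0.043]
amber n 12 centre [593.1 -30.   39.8] range [584.6 -38.2  36.3] [603.2 -23.4  42.1] slope [-0.25   0.064]
pos [548.4 -34.3  66.9] [-3.141e+00 -2.000e-03 -3.124e+00] shift [-4.6 -0.2  4.1] rot [-0.001 -0.002 -0.002] w 0.0004886510990166395 t 6.7
```

jog_arm --targets '[{"dx":-3,"dy":0,"dz":2,"rx":0,"ry":0,"rz":0,"gripper":1},{"dx":-6,"dy":0,"dz":4,"rx":0,"ry":0,"rz":0,"gripper":1},{"dx":-9,"dy":0,"dz":4,"rx":0,"ry":0,"rz":0,"gripper":1},{"dx":-11,"dy":0,"dz":4,"rx":0,"ry":0,"rz":0,"gripper":1},{"dx":-13,"dy":0,"dz":4,"rx":0,"ry":0,"rz":0,"gripper":1},{"dx":-14.5,"dy":0,"dz":4,"rx":0,"ry":0,"rz":0,"gripper":1},{"dx":-16,"dy":0,"dz":4,"rx":0,"ry":0,"rz":0,"gripper":1},{"dx":-17,"dy":0,"dz":4,"rx":0,"ry":0,"rz":0,"gripper":1}]'

```text
t: 7.37
eef_pos: [0.5658, -0.034, 0.0638]
ee_rot: [3.142, 0.0, -3.123]
force: [-0.5, -0.3, -0.1]
width: 0.0003
gripper_force: 0.1
```

```bash
python3 -c "
from h import *
filt(grab('scene'))
go(566,-34.5,62.8,np.pi+.02);print(arm.get_state()['force'])"
```

```text
amber n 5 centre [590.2 -22.4  44.2] range [577.2 -28.1  38.9] [601.7 -17.7  51.6] slope [-0.698 -0.337]
pos [566.  -34.   63.7] [ 3.142  0.    -3.123] shift [-0.  -0.5  0.9] rot [ 0.     0.    -0.001] w 0.0006939803542460195 t 7.4167
[-0.54251075 -0.25942413  0.08063553]
```

jog_arm --targets '[{"dx":0,"dy":0,"dz":0.8,"rx":0,"ry":0,"rz":0,"gripper":1},{"dx":-0.5,"dy":0,"dz":0.8,"rx":0,"ry":0,"rz":0,"gripper":1},{"dx":-1,"dy":0,"dz":0.8,"rx":0,"ry":0,"rz":0,"gripper":1},{"dx":-1.4,"dy":0,"dz":0.8,"rx":0,"ry":0,"rz":0,"gripper":1},{"dx":-1.8,"dy":0,"dz":0.8,"rx":0,"ry":0,"rz":0,"gripper":1},{"dx":-2.2,"dy":0,"dz":0.8,"rx":0,"ry":0,"rz":0,"gripper":1},{"dx":-2.5,"dy":0,"dz":0.8,"rx":0,"ry":0,"rz":0,"gripper":1},{"dx":-2.5,"dy":0,"dz":0.8,"rx":0,"ry":0,"rz":0,"gripper":1}]'

```text
t: 8.08
eef_pos: [0.5681, -0.034, 0.0629]
ee_rot: [-3.142, -0.0, -3.123]
force: [-0.2, -0.4, -0.1]
width: 0.0005
gripper_force: 0.3
```

jog_arm --targets '[{"dx":4,"dy":0,"dz":0,"rx":0,"ry":0,"rz":0,"gripper":1},{"dx":10,"dy":0,"dz":0,"rx":0,"ry":0,"rz":0,"gripper":1},{"dx":16,"dy":0,"dz":-10,"rx":0,"ry":0,"rz":0,"gripper":1},{"dx":26,"dy":0,"dz":-25,"rx":0,"ry":0,"rz":0,"gripper":1},{"dx":40,"dy":0,"dz":-35,"rx":0,"ry":0,"rz":0,"gripper":1},{"dx":50,"dy":0,"dz":-40,"rx":0,"ry":0,"rz":0,"gripper":1},{"dx":60,"dy":0,"dz":-40,"rx":0,"ry":0,"rz":0,"gripper":1},{"dx":60,"dy":0,"dz":-40,"rx":0,"ry":0,"rz":0,"gripper":1}]'

```text
t: 8.75
eef_pos: [0.5061, -0.0352, 0.1033]
ee_rot: [3.141, 0.0, -3.123]
force: [-0.8, 0.1, 0.3]
width: 0.0006
gripper_force: 0.0
```

```bash
python3 -c "
from h import *
f=grab('scene');filt(f);save(f,'sc5',(310,170,370,230),8);g=grab('top');filt(g);print(arm.get_state()['eef_pos'])"
```

```text
amber n 34 centre [593.1 -34.   37.2] range [581.1 -46.2  33.6] [608.8 -23.4  40.5] slope [-0.091  0.034]
amber n 31 centre [598.6 -30.9  39.8] range [589.  -41.8  36.3] [604.8 -22.9  43.1] slope [0.072 0.006]
[ 0.5079669  -0.03506028  0.10292783]
```

View pics/sc5.png

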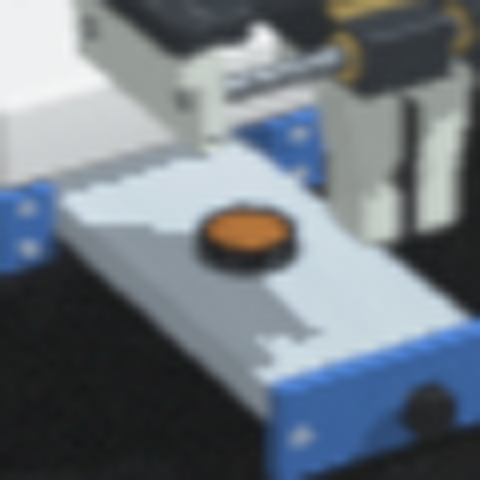

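The filter lies flat at crop (247,235), its top at about 39 mm, so it is seated. Next I move in front of the knob.

jog_arm --targets '[{"dx":12,"dy":-1,"dz":0,"rx":0,"ry":0,"rz":0,"gripper":1},{"dx":27,"dy":-1,"dz":0,"rx":0,"ry":0,"rz":0,"gripper":1},{"dx":42,"dy":-1,"dz":0,"rx":0,"ry":0,"rz":0,"gripper":1},{"dx":52,"dy":-1,"dz":0,"rx":0,"ry":0,"rz":0,"gripper":1},{"dx":52,"dy":-1,"dz":15,"rx":0,"ry":0,"rz":0,"gripper":1},{"dx":52,"dy":-1,"dz":35,"rx":0,"ry":0,"rz":0,"gripper":1},{"dx":52,"dy":-1,"dz":50,"rx":0,"ry":0,"rz":0,"gripper":1},{"dx":52,"dy":-1,"dz":58,"rx":0,"ry":0,"rz":0,"gripper":1}]'

```text
t: 9.52
eef_pos: [0.4557, -0.0372, 0.0432]
ee_rot: [-3.141, -0.002, -3.123]
force: [-0.1, -0.2, -0.6]
width: 0.0005
gripper_force: 0.0
```

```bash
python3 -c "
from h import *
f=grab('scene');filt(f);g=grab('top');filt(g);save(g,'t6',(290,165,370,250),7);go(616,-34.2,44,np.pi+.02)"
```

```text
h.py:25: RuntimeWarning: Mean of empty slice.
  p=P[m];A=np.c_[p[:,:2]-p[:,:2].mean(0),np.ones(len(p))];k=np.linalg.lstsq(A,p[:,2],rcond=None)[0]
  ret = um.true_divide(
h.py:26: RuntimeWarning: Mean of empty slice.
  print('amber n',len(p),'centre',p.mean(0).round(1),'range',p.min(0).round(1),p.max(0).round(1),'slope',k[:2].round(3))
Traceback (most recent call last):
  File "h.py", line 26, in filt
    print('amber n',len(p),'centre',p.mean(0).round(1),'range',p.min(0).round(1),p.max(0).round(1),'slope',k[:2].round(3))
                                                               ~~~~~^^^
ValueError: zero-size array to reduction operation minimum which has no identity
```

```bash
python3 -c "
from h import *
g=grab('top');save(g,'t6',(290,165,370,250),7);go(616,-34.2,44,np.pi+.02);filt(g)"
```

```text
pos [455.6 -37.3  43.5] [-3.141e+00 -3.000e-03 -3.123e+00] shift [-1.604e+02  1.000e-01 -1.000e+00] rot [-0.001 -0.003 -0.001] w 0.0004664047225855585 t 9.6167
amber n 86 centre [591.7 -34.4  39.1] range [577.7 -47.4  33. ] [605.  -22.7  48.3] slope [ 0.037 -0.061]
```

View pics/t6.png

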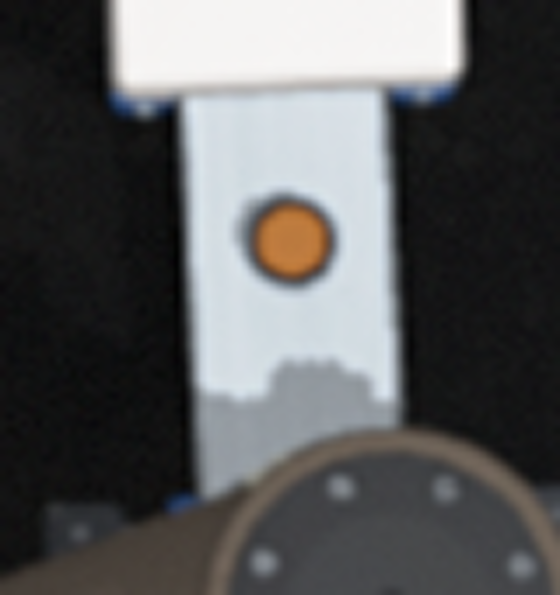

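The filter is centred on the pocket at crop (291,241), with its top at about 39 mm. I'll average a few depth frames to confirm it is flat before pushing.

```bash
python3 -c "
from h import *
fs=[grab('top') for _ in range(10)];g=dict(fs[0]);g['z_map']=np.mean([f['z_map'] for f in fs],0);filt(g)"
```

```text
amber n 84 centre [591.7 -34.3  39.3] range [577.9 -47.1  37.7] [605.  -22.8  41.6] slope [-0.014 -0.009]
```

Flat and seated. Pushing the drawer by the knob.

jog_arm --targets '[{"dx":-4,"dy":0,"dz":-0.5,"rx":0,"ry":0,"rz":0,"gripper":1},{"dx":-9,"dy":0,"dz":-0.5,"rx":0,"ry":0,"rz":0,"gripper":1},{"dx":-14,"dy":0,"dz":-0.5,"rx":0,"ry":0,"rz":0,"gripper":1},{"dx":-19,"dy":0,"dz":-0.5,"rx":0,"ry":0,"rz":0,"gripper":1},{"dx":-25,"dy":0,"dz":-0.5,"rx":0,"ry":0,"rz":0,"gripper":1},{"dx":-31,"dy":0,"dz":-0.5,"rx":0,"ry":0,"rz":0,"gripper":1},{"dx":-37,"dy":0,"dz":-0.5,"rx":0,"ry":0,"rz":0,"gripper":1},{"dx":-43,"dy":0,"dz":-0.5,"rx":0,"ry":0,"rz":0,"gripper":1}]'

```text
t: 10.78
eef_pos: [0.4929, -0.0374, 0.0441]
ee_rot: [-3.14, -0.013, -3.125]
force: [-19.9, 7.3, 16.2]
width: 0.0001
gripper_force: 10.4
```

```bash
python3 -c "
from h import *
g=grab('top');go(616,-34.2,44,np.pi+.02);filt(g,(.61,-.034),.035)"
```

```text
pos [494.2 -37.3  44.1] [-3.14  -0.012 -3.124] shift [-121.9    1.    -1.3] rot [-0.002 -0.012 -0.003] w 0.0006143231237665859 t 10.8333
amber n 84 centre [617.3 -33.5  39.6] range [604.2 -47.8  33.6] [629.4 -20.7  47.7] slope [-0.107  0.028]
```

jog_arm --targets '[{"dx":-6,"dy":0,"dz":0,"rx":0,"ry":0,"rz":0,"gripper":1},{"dx":-12,"dy":0,"dz":0,"rx":0,"ry":0,"rz":0,"gripper":1},{"dx":-18,"dy":0,"dz":0,"rx":0,"ry":0,"rz":0,"gripper":1},{"dx":-24,"dy":0,"dz":0,"rx":0,"ry":0,"rz":0,"gripper":1},{"dx":-31,"dy":0,"dz":0,"rx":0,"ry":0,"rz":0,"gripper":1},{"dx":-38,"dy":0,"dz":0,"rx":0,"ry":0,"rz":0,"gripper":1},{"dx":-45,"dy":0,"dz":0,"rx":0,"ry":0,"rz":0,"gripper":1},{"dx":-52,"dy":0,"dz":0,"rx":0,"ry":0,"rz":0,"gripper":1}]'

```text
t: 11.5
eef_pos: [0.5447, -0.0363, 0.044]
ee_rot: [-3.14, -0.013, -3.124]
force: [-21.1, 6.1, 15.3]
width: 0.0001
gripper_force: 10.4
```

```bash
python3 -c "
from h import *
go(616,-34.2,44,np.pi+.02)"
```

```text
pos [544.7 -36.3  44. ] [-3.14  -0.013 -3.124] shift [-71.3   0.9  -1. ] rot [-0.001 -0.013 -0.003] w 0.00012289279912313126 t 11.5
```

jog_arm --targets '[{"dx":-7,"dy":0,"dz":0,"rx":0,"ry":0,"rz":0,"gripper":1},{"dx":-14,"dy":0,"dz":0,"rx":0,"ry":0,"rz":0,"gripper":1},{"dx":-21,"dy":0,"dz":0,"rx":0,"ry":0,"rz":0,"gripper":1},{"dx":-28,"dy":0,"dz":0,"rx":0,"ry":0,"rz":0,"gripper":1},{"dx":-35,"dy":0,"dz":0,"rx":0,"ry":0,"rz":0,"gripper":1},{"dx":-42,"dy":0,"dz":0,"rx":0,"ry":0,"rz":0,"gripper":1},{"dx":-48,"dy":0,"dz":0,"rx":0,"ry":0,"rz":0,"gripper":1},{"dx":-54,"dy":0,"dz":0,"rx":0,"ry":0,"rz":0,"gripper":1}]'

```text
t: 12.17
eef_pos: [0.5989, -0.035, 0.044]
ee_rot: [-3.141, -0.013, -3.124]
force: [-19.8, 4.6, 14.6]
width: 0.0004
gripper_force: 10.4
```

jog_arm --targets '[{"dx":-1.2,"dy":0,"dz":0,"rx":0,"ry":0,"rz":0,"gripper":1},{"dx":-2.4,"dy":0,"dz":0,"rx":0,"ry":0,"rz":0,"gripper":1},{"dx":-3.6,"dy":0,"dz":0,"rx":0,"ry":0,"rz":0,"gripper":1},{"dx":-4.8,"dy":0,"dz":0,"rx":0,"ry":0,"rz":0,"gripper":1},{"dx":-6,"dy":0,"dz":0,"rx":0,"ry":0,"rz":0,"gripper":1},{"dx":-7.2,"dy":0,"dz":0,"rx":0,"ry":0,"rz":0,"gripper":1},{"dx":-8.4,"dy":0,"dz":0,"rx":0,"ry":0,"rz":0,"gripper":1},{"dx":-9.6,"dy":0,"dz":0,"rx":0,"ry":0,"rz":0,"gripper":1}]'

```text
t: 12.83
eef_pos: [0.6083, -0.0348, 0.044]
ee_rot: [-3.141, -0.013, -3.124]
force: [-20.2, 3.9, 14.5]
width: 0.0004
gripper_force: 10.2
```

```bash
python3 -c "
from h import *
go(616,-34.2,44,np.pi+.02);print(arm.get_state()['force'])"
```

```text
pos [608.3 -34.8  44. ] [-3.141 -0.013 -3.124] shift [-7.7  0.5 -0.1] rot [-0.001 -0.013 -0.003] w 0.00037869063649136287 t 12.8333
[-20.20717217   3.91297135  14.47660276]
```

jog_arm --targets '[{"dx":-1,"dy":0,"dz":0,"rx":0,"ry":0,"rz":0,"gripper":1},{"dx":-2,"dy":0,"dz":0,"rx":0,"ry":0,"rz":0,"gripper":1},{"dx":-3,"dy":0,"dz":0,"rx":0,"ry":0,"rz":0,"gripper":1},{"dx":-4,"dy":0,"dz":0,"rx":0,"ry":0,"rz":0,"gripper":1},{"dx":-5,"dy":0,"dz":0,"rx":0,"ry":0,"rz":0,"gripper":1},{"dx":-6,"dy":0,"dz":0,"rx":0,"ry":0,"rz":0,"gripper":1},{"dx":-6.5,"dy":0,"dz":0,"rx":0,"ry":0,"rz":0,"gripper":1},{"dx":-7,"dy":0,"dz":0,"rx":0,"ry":0,"rz":0,"gripper":1}]'

```text
t: 13.5
eef_pos: [0.6153, -0.0347, 0.044]
ee_rot: [-3.141, -0.013, -3.124]
force: [-19.9, 5.5, 14.2]
width: 0.0009
gripper_force: 10.1
```

jog_arm --targets '[{"dx":-0.7,"dy":0,"dz":0,"rx":0,"ry":0,"rz":0,"gripper":1},{"dx":-1.4,"dy":0,"dz":0,"rx":0,"ry":0,"rz":0,"gripper":1},{"dx":-2.1,"dy":0,"dz":0,"rx":0,"ry":0,"rz":0,"gripper":1},{"dx":-2.8,"dy":0,"dz":0,"rx":0,"ry":0,"rz":0,"gripper":1},{"dx":-3.5,"dy":0,"dz":0,"rx":0,"ry":0,"rz":0,"gripper":1},{"dx":-4,"dy":0,"dz":0,"rx":0,"ry":0,"rz":0,"gripper":1},{"dx":-4.5,"dy":0,"dz":0,"rx":0,"ry":0,"rz":0,"gripper":1},{"dx":-5,"dy":0,"dz":0,"rx":0,"ry":0,"rz":0,"gripper":1}]'

```text
t: 14.17
eef_pos: [0.619, -0.0346, 0.044]
ee_rot: [-3.141, -0.015, -3.124]
force: [-26.7, 5.4, 19.4]
width: 0.0007
gripper_force: 13.1
```

jog_arm --targets '[{"dx":-0.5,"dy":0,"dz":0,"rx":0,"ry":0,"rz":0,"gripper":1},{"dx":-1,"dy":0,"dz":0,"rx":0,"ry":0,"rz":0,"gripper":1},{"dx":-1.5,"dy":0,"dz":0,"rx":0,"ry":0,"rz":0,"gripper":1},{"dx":-2,"dy":0,"dz":0,"rx":0,"ry":0,"rz":0,"gripper":1},{"dx":-2,"dy":0,"dz":0,"rx":0,"ry":0,"rz":0,"gripper":1},{"dx":-2,"dy":0,"dz":0,"rx":0,"ry":0,"rz":0,"gripper":1},{"dx":-2,"dy":0,"dz":0,"rx":0,"ry":0,"rz":0,"gripper":1},{"dx":-2,"dy":0,"dz":0,"rx":0,"ry":0,"rz":0,"gripper":1}]'

```text
t: 14.83
eef_pos: [0.6191, -0.0347, 0.0439]
ee_rot: [-3.14, -0.018, -3.125]
force: [-31.1, 7.3, 22.9]
width: 0.0008
gripper_force: 15.5
```

It has hit a hard stop. Backing off to check.

jog_arm --targets '[{"dx":4,"dy":0,"dz":0,"rx":0,"ry":0,"rz":0,"gripper":1},{"dx":12,"dy":0,"dz":0,"rx":0,"ry":0,"rz":0,"gripper":1},{"dx":25,"dy":0,"dz":0,"rx":0,"ry":0,"rz":0,"gripper":1},{"dx":45,"dy":0,"dz":0,"rx":0,"ry":0,"rz":0,"gripper":1},{"dx":75,"dy":0,"dz":-20,"rx":0,"ry":0,"rz":0,"gripper":1},{"dx":105,"dy":0,"dz":-45,"rx":0,"ry":0,"rz":0,"gripper":1},{"dx":130,"dy":0,"dz":-70,"rx":0,"ry":0,"rz":0,"gripper":1},{"dx":140,"dy":0,"dz":-80,"rx":0,"ry":0,"rz":0,"gripper":1}]'

```text
t: 15.5
eef_pos: [0.4875, -0.0366, 0.128]
ee_rot: [3.141, 0.003, -3.123]
force: [-0.3, 0.3, -0.8]
width: 0.0006
gripper_force: 0.0
```

```bash
python3 -c "
from h import *
f=grab('scene');g=grab('top')
im=np.hstack([cv2.resize(x['frame'][b[1]:b[3],b[0]:b[2],::-1],(400,400),interpolation=cv2.INTER_CUBIC) for x,b in((f,(270,140,370,240)),(g,(280,100,380,200)))])
cv2.imwrite('pics/c.png',im);print(arm.get_state()['eef_pos'])"
```

```text
[ 0.48920048 -0.03620491  0.12797195]
```

View pics/c.png

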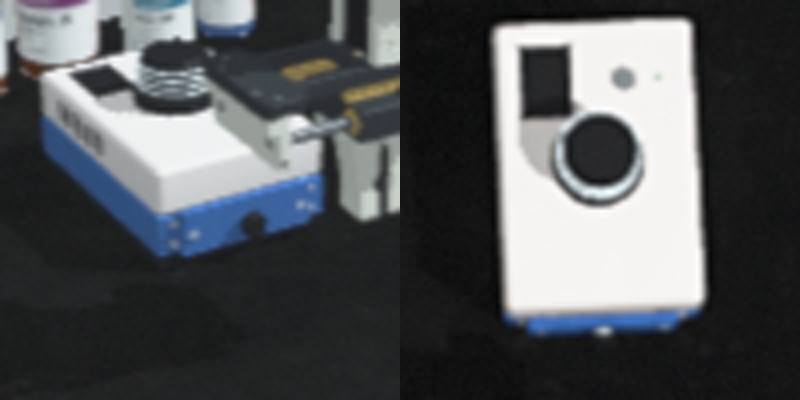

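The drawer is shut: the panel sits flush with the housing front (knob at scene crop (253,222)), a green light shows on the top, and the arm is clear.

```bash
python3 -c "
from station import arm
print(arm.job_done())"
```

```text
the job is handed in; nothing more can be done
None
```

The filter is seated flat in its pocket, the drawer is pushed fully home by its knob, and the job was handed in at about 15.6 s with the arm clear; the filter tipped into the pocket's edge on the first push (about 5 N) and dropped in on a second, gentler one.

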